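Seat the eared tube block in the dry-block heater

TASK

Fit the metal tube block that has two ears into the empty keyed well of the heater: pick it up by its blade, turn it above the well until the ears line up with the slots, and lower it with a light press until it drops fully home. Keep hold of it until it is home, then let go; leave the larger plain round block standing where it is.

Things in the scene. Friction and masses are not known exactly. Their poses are not given: they have to be found in the camera images.
- eared_block_centre (a point): Centre (42 mm above underside) of the loose upright aluminium tube block, 0.28 kg: round body 50 mm dia., 40 mm high, two opposite rounded ears 16 mm wide along x (82 mm over both), foot bevelled 5 to 8 mm so it leads itself in. Upright blade to grip on top: 10 mm thick (y), 40 long (x), from 2 mm below to 42 mm above this point. z up; half a turn makes no difference.
- well_floor (a point): Centre of the well's flat floor in the fixed white heater (220 x 150 x 70 mm, long along x, display at +x; z up). The well opens upward in a grey deck 28 mm above this floor; white rim 30 mm above. Round hole 58 mm dia. with two ear slots 26 mm wide along x, ending 46 mm from centre. Play 4 to 5 mm all round. Seated, the eared block's underside is on this floor, its centre 42 mm above.
- plain_block_centre (a point): Centre (42 mm above the underside) of another loose aluminium tube block, to be left alone: plain round body 68 mm in diameter, 40 mm high, no ears, with the same kind of blade on top (84 mm high in all).
There are look-alikes about, which are no part of the job. Leave any red look-alike of the part that bears eared_block_centre alone.

How it is judged:
By the outcome, as a careful person would: the job done as asked, in the order asked, and still so for the second after the job is handed in, with the robot touching nothing.
It also fails if it takes over 38 s, if anything falls off the work surface, if the arm or the gripper's body presses on something with over 40 N, if the wrist force passes 120 N, or if a joint passes its speed limit or range.

ROBOT

A 7-joint arm with a two-finger parallel gripper is mounted at the origin on the work surface. World frame = base frame: x ahead of the robot, y to its left, z up, the work surface at z = 0. Lengths are in m, angles in rad, forces in N, time in s.
With the tool pointing down it reaches from about 0.4 to 0.85 m from the base axis. Payload 10.4 kg.
Tool frame: the origin (TCP) lies between the finger pads; the fingertips stand manip.tcp_to_tips ahead of it and the grasp point (between the pads) lies 2 mm behind it (manip.tcp_to_tips is the distance from the TCP to the fingertips, in m); y points along the fingers, z is the direction in which the jaws open and shut, and the axes are right-handed (so a half turn about y gives the same grasp; the last joint's range is limited). The gripper opens to 85 mm and grips with 20 to 120 N. Pads are 22 mm wide; open, the fingers measure 114 mm over their backs; the gripper's body (76 mm by 85 mm) begins 54 mm behind the grasp point. The pads swing forward as they close: fully open they stand 13 mm farther back than shut.
Start: joints at [-1.278, 0.332, -0.065, 1.46, 0.022, 1.35, -0.088], TCP at [0.194, 0.594, 0.248] pointing down, gripper open.
Joint ranges: [-2.6, 2.6], [-0.5, 2.12], [-1.47, 1.34], [0.16, 2.42], [-1.27, 4.41], [0.06, 2.06], [-2.6, 2.6]. Speed limits (rad/s): [2.22, 2.22, 2.79, 2.79, 3.14, 3.14, 3.14].

INTERFACE

Orientations are given as a unit quaternion [x, y, z, w].
In Python, from workcell import manip gives the robot as it stands. The module is installed in compiled form; this text tells all that it offers.
- The arm moves only by the tool move_arm, never from a script. Its argument "increments" is a list of rows, each an object with "offset": the shift along the tool's x, y, z in m, a list of three; "yaw": the turn about the tool's y in degrees; "jaw": the closure in counts, from 0 (fully open) to 255 (shut). In form: [{"offset": [tx, ty, tz], "yaw": yaw, "jaw": jaw}, ...]. A call has 1 to 10 rows; each row is the pose to reach, as a shift and turn from the pose measured when the call began, along the tool's axes at that moment; what a row does not reach only later rows make up. A row lasts 1/12 s, in which the tool goes at most 41.7 mm and 7.16 degrees, less where a joint would pass 70% of its speed; a pose out of reach is approached as far as the arm can. A call with a gripper value outside its range is refused whole. The fingers move at their own pace and stop on an object; "squeeze" is the grip in N (left out, the last holds). Time passes only in rows, so rows that repeat a pose let the fingers close. It gives the time, the measured TCP pose, the force and the opening at its end, in the units of the state.
- manip.get_obs(): the state, without advancing time (a new reading comes with each control period).
- manip.camera(name): name is "scene" or "side" or "wrist"; returns a dict with "pixels" (480x640x3 uint8, red, green, blue), "depth" (480x640 float32, m along the optical axis (not along the pixel's ray), 0 where there is no reading), "intrinsics" (3x3 intrinsics, pixels), "R" (3x3) and "t" (3): a world point X has camera coordinates R X + t; the wrist camera has in their place "mount" (4x4, takes a point from camera to tool coordinates, whose origin is the TCP and whose axes are the tool frame's). Camera axes: x right, y down, z forward; pixel columns grow to the right and rows downward; lengths in m; the calibration is good to about 2 mm. A picture is of the moment at which its call begins: read the wrist's pose just before it.
- manip.hand_in(): hands the job in, once; it reports no verdict.
Trained networks look in a picture, given as the dict that the camera call returned (one of the last four; its "shot" number tells which), for a name from the list of things; names that differ only in an ending like _2 or _b are one class to them, and where a whole thing is asked for, a point or a joint stands for the part that bears it (a point fixed in the world has none). Each returns a list of dicts, best first, with "confidence" (0 to 1); they miss things now and then, are a little off and sometimes report something else, mostly with a low value. They report only what shows in the picture. A call takes as long as a camera call. They do not tell look-alikes from the thing itself.
- manip.recognise(picture, query): "bbox" ([left, top, right, bottom] in pixels, round what is visible of it).
- manip.spot_point(picture, query): "centre" ([column, row] in pixels: a listed point, or the origin of a listed thing).
The state is a dict: "clock": time; "joint_pos": joint angles; "joint_velocities": joint speeds; "tau": joint torques, N m; "position": TCP position; "ee_rot": TCP orientation; "ft_force": force on the tool from outside, world axes, zero at the start; "torque": the same for the moment, N m; "grip_width": opening from 0.0 (shut) to 1.0 (fully open).
Only numpy, scipy, OpenCV 4.12 (cv2) and the standard library are available. Lean on these libraries where they do the work, as an engineer would, in place of code of your own. Each camera call takes 0.05 s, during which the arm holds its last target. There are 200 camera calls.

## Working session

There is one attempt and no reset: what is moved stays moved. The work goes in short steps, Python scripts to look and compute and a tool call to move; the robot and the scene stay as the last step left them, time stands still between calls to the robot, and variables do not carry over. Pictures are saved under pics/ and viewed, about 8 in all and at most 12, crops included, and the job is handed in when it is done.

Besides the shell and the picture viewer there is one more tool, called after "Call:" in YAML: its name, and indented under it one key for each argument. move_arm: Moves the arm, as the interface text tells. Its arguments: {"type":"object","properties":{"increments":{"type":"array","items":{"type":"object","properties":{"offset":{"type":"array","items":{"type":"number"}},"yaw":{"type":"number"},"jaw":{"type":"number"}}}},"squeeze":{"type":"number"}},"required":["increments"]}

```bash
mkdir -p pics; cat > h.py <<'E'
import numpy as np, cv2
from workcell import manip
from scipy.spatial.transform import Rotation as Ro
def pose():
    o=manip.get_obs(); T=np.eye(4); T[:3,:3]=Ro.from_quat(o['ee_rot']).as_matrix(); T[:3,3]=o['position']; return T,o
def shot(name):
    T,o=pose(); p=manip.camera(name)
    if name=='wrist': M=T@np.array(p['mount'])
    else:
        M=np.eye(4); M[:3,:3]=np.array(p['R']).T; M[:3,3]=-M[:3,:3]@np.array(p['t'])
    p['M']=M; return p
def cloud(p):
    K=p['intrinsics']; d=p['depth']; v,u=np.mgrid[:480,:640]
    P=np.stack([(u-K[0][2])/K[0][0]*d,(v-K[1][2])/K[1][1]*d,d],-1)
    W=P@p['M'][:3,:3].T+p['M'][:3,3]; W[d==0]=np.nan; return W
def ray(p,c,z):
    K=p['intrinsics']; r=p['M'][:3,:3]@np.array([(c[0]-K[0][2])/K[0][0],(c[1]-K[1][2])/K[1][1],1]); o=p['M'][:3,3]
    return o+r*(z-o[2])/r[2]
def save(p,n): cv2.imwrite('pics/'+n+'.png',cv2.cvtColor(p['pixels'],cv2.COLOR_RGB2BGR))
E
python3 - <<'E'
from h import *
np.set_printoptions(precision=4,suppress=True)
T,o=pose(); print(o,T,manip.tcp_to_tips)
im=[]
for n in ['scene','side']:
    p=shot(n); np.savez('pics/%s0.npz'%n,W=cloud(p),px=p['pixels']); im.append(p['pixels'])
    save(p,n+'0'); W=cloud(p)
    for q in ['eared_block_centre','well_floor','plain_block_centre']:
        for s in manip.spot_point(p,q)[:4]:
            c=s['centre']; print(n,q,np.round(c),round(s['confidence'],2),W[int(c[1])%480,int(c[0])%640])
E
```

```text
{'clock': 0.0, 'joint_pos': array([-1.2776,  0.3329, -0.0647,  1.4609,  0.0216,  1.3499, -0.0885]), 'joint_velocities': array([ 0.0013,  0.0013,  0.0004, -0.0005, -0.0007,  0.0003,  0.0004]), 'tau': array([ -0.0006, -62.5452,   0.0487, -39.159 ,   0.0162,   0.0103,
         0.    ]), 'position': array([0.194 , 0.5938, 0.2475]), 'ee_rot': array([ 0.6988, -0.1112,  0.1111, -0.6978]), 'ft_force': array([0.0183, 0.2353, 0.5715]), 'torque': array([-0.023 ,  0.0282, -0.004 ]), 'grip_width': 1.002005103380338} [[ 0.9506 -0.0004  0.3106  0.194 ]
 [-0.3106 -0.0014  0.9505  0.5938]
 [ 0.0001 -1.     -0.0015  0.2475]
 [ 0.      0.      0.      1.    ]] 0.017
scene eared_block_centre [334. 289.] 0.77 [ 0.6439 -0.0396  0.0495]
scene eared_block_centre [284. 332.] 0.72 [ 0.6428 -0.1576  0.0499]
scene well_floor [368. 215.] 0.74 [0.5899 0.1476 0.0696]
scene plain_block_centre [235. 267.] 0.75 [ 0.4773 -0.0769  0.045 ]
side eared_block_centre [368. 244.] 0.77 [ 0.6322 -0.0451  0.0565]
side eared_block_centre [404. 283.] 0.76 [ 0.6173 -0.1477  0.0406]
side well_floor [259. 210.] 0.82 [0.525  0.1536 0.0705]
side plain_block_centre [303. 293.] 0.91 [ 0.4682 -0.0788  0.0488]
```

View pics/scene0.png

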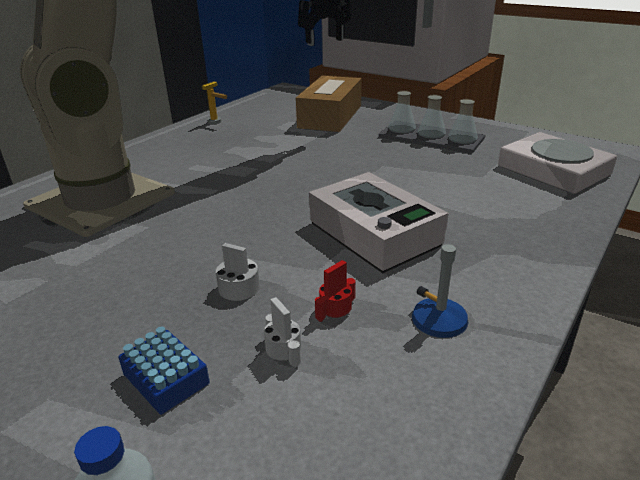

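View pics/side0.png

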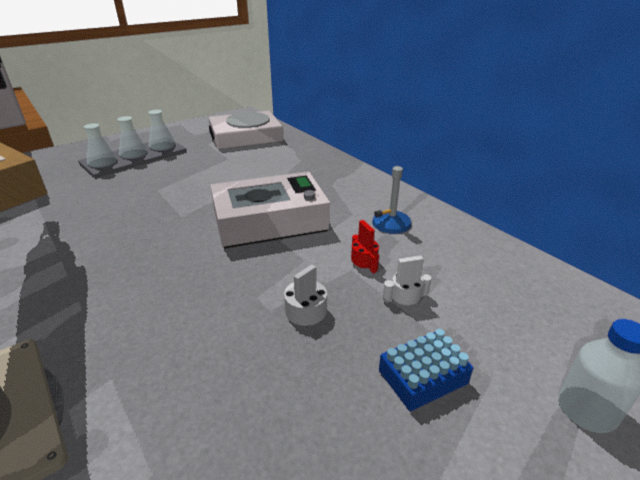

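Candidates in the scene view: red eared block (334,289), metal eared block (284,332) and plain round block (235,267). The metal eared one, (284,332) in scene and (404,283) in side, fits the description: two ears and not red. I'll confirm that in a crop and measure.

```bash
python3 - <<'E'
from h import *
np.set_printoptions(precision=4,suppress=True)
a=np.load('pics/scene0.npz'); b=np.load('pics/side0.npz')
c1=cv2.resize(a['px'][230:380,200:370],None,fx=2.3,fy=2.3); c2=cv2.resize(b['px'][210:330,270:440],None,fx=2.3,fy=2.3)
h=max(c1.shape[0],c2.shape[0]); I=np.zeros((h,c1.shape[1]+c2.shape[1],3),np.uint8); I[:c1.shape[0],:c1.shape[1]]=c1; I[:c2.shape[0],c1.shape[1]:]=c2
cv2.imwrite('pics/crop.png',I[:,:,::-1])
for n,d in(('scene',a),('side',b)):
    W=d['W'].reshape(-1,3)
    for nm,c in(('eared',(.625,-.155)),('plain',(.475,-.08)),('red',(.64,-.04))):
        m=(np.hypot(W[:,0]-c[0],W[:,1]-c[1])<.06)
        bl=W[m&(W[:,2]>.055)&(W[:,2]<.1)]; r=cv2.minAreaRect((bl[:,:2]*1000).astype(np.float32)); print(n,nm,len(bl),r,np.nanmax(bl[:,2]))
    m=(np.hypot(W[:,0]-.57,W[:,1]-.15)<.2)&(W[:,2]>.066)&(W[:,2]<.076)&(W[:,1]>.03)
    r=cv2.minAreaRect((W[m][:,:2]*1000).astype(np.float32)); print(n,'heater',r,m.sum(),np.median(W[m][:,2]))
for n in('scene','side'):
    p=shot(n)
    for q,z in(('eared_block_centre',.042),('well_floor',.04),('plain_block_centre',.042)):
        for s in manip.spot_point(p,q)[:2]: print(n,q,ray(p,s['centre'],z))
E
```

```text
scene eared 428 ((631.0681762695312, -147.13169860839844), (10.987557411193848, 41.844879150390625), 67.57318878173828) 0.0843097578951506
scene plain 419 ((478.8735046386719, -73.09951782226562), (41.7152099609375, 13.746445655822754), 9.149069786071777) 0.08374188536284333
scene red 439 ((642.1077270507812, -30.573625564575195), (41.12702941894531, 12.532190322875977), 78.73991394042969) 0.08409604725280811
scene heater ((576.1942138671875, 201.15147399902344), (154.38925170898438, 224.26641845703125), 70.3423843383789) 3844 0.06842908614270518
side eared 441 ((629.001708984375, -146.83380126953125), (12.264481544494629, 40.3795280456543), 66.83135986328125) 0.08540511968316139
side plain 414 ((475.8447570800781, -73.50186920166016), (39.919342041015625, 12.1414155960083), 9.600064277648926) 0.08578985561137825
side red 278 ((638.5773315429688, -31.3206844329834), (40.310794830322266, 11.458380699157715), 81.3436279296875) 0.08448227281101223
side heater ((575.0689086914062, 199.83135986328125), (156.0316162109375, 220.79071044921875), 70.62596893310547) 3300 0.0689172441354928
scene eared_block_centre [ 0.6322 -0.1481  0.042 ]
scene eared_block_centre [ 0.6419 -0.0308  0.042 ]
scene well_floor [0.5616 0.2046 0.04  ]
scene plain_block_centre [ 0.4772 -0.0728  0.042 ]
side eared_block_centre [ 0.6451 -0.0281  0.042 ]
side eared_block_centre [ 0.6243 -0.1442  0.042 ]
side well_floor [0.561  0.2102 0.04  ]
side plain_block_centre [ 0.4715 -0.0706  0.042 ]
```

View pics/crop.png

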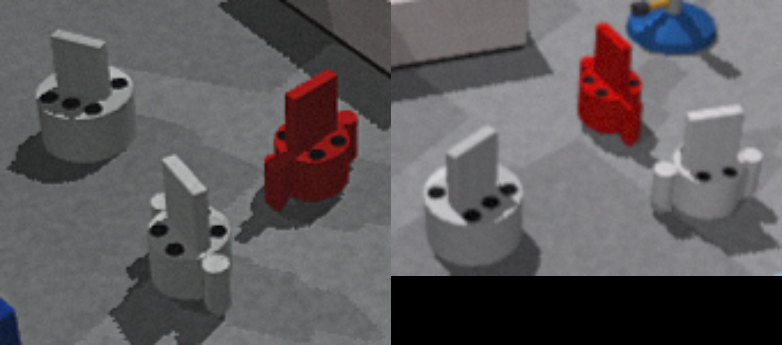

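The crop confirms it: the metal block with two ears is at about (0.630, -0.147), blade long axis at about -22°. The heater's long axis is at about -20° and the well is at about (0.561, 0.205). I'll look at the well from above first, since it's on the way.

Call:
move_arm:
  increments:
    - {"offset": [0.469, 0, -0.255]}
    - {"offset": [0.469, 0, -0.255]}
    - {"offset": [0.469, 0, -0.255]}
    - {"offset": [0.469, 0, -0.255]}
    - {"offset": [0.469, 0, -0.255]}
    - {"offset": [0.469, 0, -0.255]}
    - {"offset": [0.469, 0, -0.255]}
    - {"offset": [0.469, 0, -0.255]}
    - {"offset": [0.469, 0, -0.255]}
    - {"offset": [0.469, 0, -0.255]}

```text
invalid input at $.increments[0]: expected keys offset, yaw, jaw
```

Call:
move_arm:
  increments:
    - {"offset": [0.469, 0, -0.255], "yaw": 0, "jaw": 0}
    - {"offset": [0.469, 0, -0.255], "yaw": 0, "jaw": 0}
    - {"offset": [0.469, 0, -0.255], "yaw": 0, "jaw": 0}
    - {"offset": [0.469, 0, -0.255], "yaw": 0, "jaw": 0}
    - {"offset": [0.469, 0, -0.255], "yaw": 0, "jaw": 0}
    - {"offset": [0.469, 0, -0.255], "yaw": 0, "jaw": 0}
    - {"offset": [0.469, 0, -0.255], "yaw": 0, "jaw": 0}
    - {"offset": [0.469, 0, -0.255], "yaw": 0, "jaw": 0}
    - {"offset": [0.469, 0, -0.255], "yaw": 0, "jaw": 0}
    - {"offset": [0.469, 0, -0.255], "yaw": 0, "jaw": 0}

```text
clock: 1.63
position: [0.4813, 0.2896, 0.2487]
ee_rot: [-0.698, 0.111, -0.111, 0.699]
ft_force: [-0.0, 0.6, -0.2]
grip_width: 1.004
```

Call:
move_arm:
  increments:
    - {"offset": [0.102, 0, -0.055], "yaw": 0, "jaw": 0}
    - {"offset": [0.102, 0, -0.055], "yaw": 0, "jaw": 0}
    - {"offset": [0.102, 0, -0.055], "yaw": 0, "jaw": 0}
    - {"offset": [0.102, 0, -0.055], "yaw": 0, "jaw": 0}
    - {"offset": [0.102, 0, -0.055], "yaw": 0, "jaw": 0}

```text
clock: 2.05
position: [0.5625, 0.2032, 0.2485]
ee_rot: [0.698, -0.112, 0.113, -0.698]
ft_force: [-0.4, 0.7, -0.1]
grip_width: 0.996
```

```bash
cat > look.py <<'E'
from h import *
import sys
np.set_printoptions(precision=4,suppress=True)
n=sys.argv[1]; p=shot('wrist'); save(p,n); W=cloud(p); np.savez('pics/%s.npz'%n,W=W,px=p['pixels'])
T,o=pose(); print(T[:3],o['clock']); print(np.array(p['mount']))
for q,z in(('eared_block_centre',.042),('well_floor',.04)):
    for s in manip.spot_point(p,q)[:2]: print(q,s['centre'],s['confidence'],ray(p,s['centre'],z))
E
python3 look.py w1
python3 - <<'E'
from h import *
W=np.load('pics/w1.npz')['W'].reshape(-1,3)
m=(np.hypot(W[:,0]-.561,W[:,1]-.205)<.06)
print(np.histogram(W[m][:,2],bins=np.arange(.03,.08,.002)))
f=W[m&(W[:,2]<.058)&(W[:,2]>.03)]
print(len(f),np.median(f[:,2]),cv2.minAreaRect((f[:,:2]*1000).astype(np.float32)))
E
```

```text
[[ 0.9502  0.0002  0.3116  0.5614]
 [-0.3116  0.0007  0.9502  0.2052]
 [-0.0001 -1.      0.0007  0.2485]] 2.1
[[-0.0001  0.9567  0.2912 -0.0752]
 [-0.0004 -0.2912  0.9567 -0.1263]
 [ 1.     -0.      0.0005 -0.0003]
 [ 0.      0.      0.      1.    ]]
eared_block_centre [150.1, 341.8] 0.62 [ 0.6392 -0.0285  0.042 ]
eared_block_centre [54.3, 361.7] 0.56 [ 0.6281 -0.1471  0.042 ]
(array([   0,    0,    0,    0,  515, 2670,  202,   53,   59,   55,   55,
         61,   75,   57,   61,   66,   72,   94, 1270, 4878, 2211,  107,
          0,    0]), array([0.03 , 0.032, 0.034, 0.036, 0.038, 0.04 , 0.042, 0.044, 0.046,
       0.048, 0.05 , 0.052, 0.054, 0.056, 0.058, 0.06 , 0.062, 0.064,
       0.066, 0.068, 0.07 , 0.072, 0.074, 0.076, 0.078]))
3802 0.04086984668729324 ((557.3385009765625, 207.86734008789062), (86.32817840576172, 90.6644515991211), 70.55162811279297)
```

View pics/w1.png

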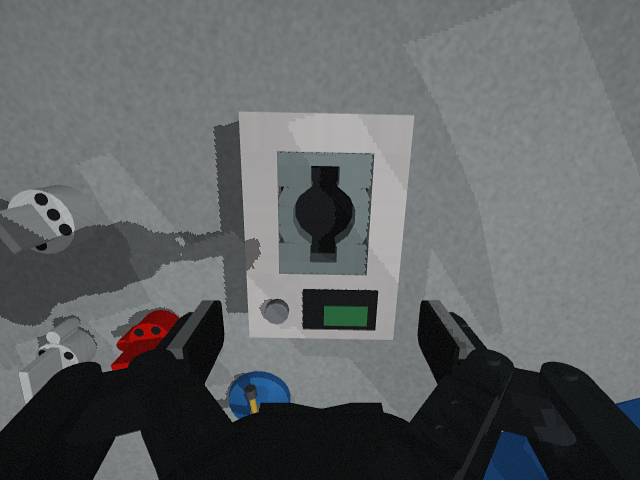

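The wrist view shows the empty keyed well at (323,213). Its slots run along the heater's long axis. I'll measure its outline at deck height.

```bash
python3 - <<'E'
from h import *
W=np.load('pics/w1.npz')['W']
p=shot('wrist'); W=cloud(p)
near=np.hypot(W[...,0]-.561,W[...,1]-.205)<.065
m=((W[...,2]<.064)&near).astype(np.uint8)
n,l,st,ce=cv2.connectedComponentsWithStats(m); i=1+np.argmax(st[1:,4]); print(st[i],ce[i])
c=max(cv2.findContours((l==i).astype(np.uint8),cv2.RETR_EXTERNAL,cv2.CHAIN_APPROX_NONE)[0],key=len)[:,0]
P=np.array([ray(p,x,.0685) for x in c])[:,:2]*1000
print(cv2.minAreaRect(P.astype(np.float32)))
T,_=pose(); 
E
```

```text
[ 290  170   62   95 3835] [320.36975228 216.53142112]
((555.6389770507812, 208.48583984375), (57.21211242675781, 90.56659698486328), 70.50409698486328)
```

Call:
move_arm:
  increments:
    - {"offset": [0.175, 0.08, -0.313], "yaw": 4.5, "jaw": 0}
    - {"offset": [0.175, 0.08, -0.313], "yaw": 4.5, "jaw": 0}
    - {"offset": [0.175, 0.08, -0.313], "yaw": 4.5, "jaw": 0}
    - {"offset": [0.175, 0.08, -0.313], "yaw": 4.5, "jaw": 0}
    - {"offset": [0.175, 0.08, -0.313], "yaw": 4.5, "jaw": 0}
    - {"offset": [0.175, 0.08, -0.313], "yaw": 4.5, "jaw": 0}
    - {"offset": [0.175, 0.08, -0.313], "yaw": 4.5, "jaw": 0}
    - {"offset": [0.175, 0.08, -0.313], "yaw": 4.5, "jaw": 0}
    - {"offset": [0.175, 0.08, -0.313], "yaw": 4.5, "jaw": 0}
    - {"offset": [0.175, 0.08, -0.313], "yaw": 4.5, "jaw": 0}

```text
clock: 3.08
position: [0.6291, -0.1517, 0.1668]
ee_rot: [0.694, -0.141, 0.14, -0.692]
ft_force: [-0.2, -1.0, -0.3]
grip_width: 1.002
```

```bash
cat > blk.py <<'E'
from h import *
np.set_printoptions(precision=4,suppress=True)
W=np.load('pics/w2.npz')['W'].reshape(-1,3)
m=np.hypot(W[:,0]-.63,W[:,1]+.147)<.045
b=W[m&(W[:,2]>.055)&(W[:,2]<.1)]; t=b[b[:,2]>.08]
for x in(b,t): print(len(x),cv2.minAreaRect((x[:,:2]*1000).astype(np.float32)),x[:,2].max())
E
python3 look.py w2; python3 blk.py
```

```text
[[ 0.9225 -0.0014  0.3859  0.6296]
 [-0.3859 -0.0003  0.9225 -0.1479]
 [-0.0012 -1.     -0.0008  0.1673]] 3.1333
[[-0.0001  0.9567  0.2912 -0.0751]
 [-0.0005 -0.2912  0.9567 -0.1263]
 [ 1.     -0.      0.0005 -0.0004]
 [ 0.      0.      0.      1.    ]]
eared_block_centre [480.0, 194.3] 0.82 [ 0.6417 -0.0274  0.042 ]
eared_block_centre [327.3, 238.9] 0.71 [ 0.6294 -0.1468  0.042 ]
978 ((629.3492431640625, -145.49314880371094), (9.549752235412598, 40.165401458740234), 67.30227661132812) 0.08672521205881939
863 ((629.3290405273438, -145.55465698242188), (9.54943561553955, 40.12057113647461), 67.51123809814453) 0.08672521205881939
```

View pics/w2.png

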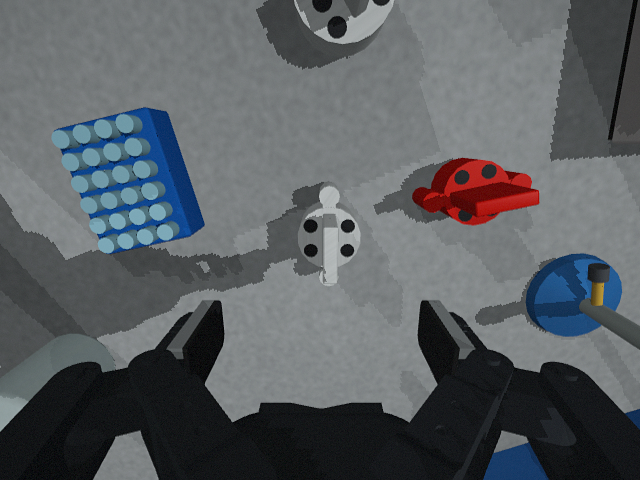

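The wrist view shows the metal eared block at (328,235), centred between the jaws with its blade along the tool's x. I'll descend with the jaws part closed, to stay clear of the red block's ear.

Call:
move_arm:
  squeeze: 50
  increments:
    - {"offset": [-0.001, 0.02, 0.002], "yaw": 0, "jaw": 100}
    - {"offset": [-0.001, 0.05, 0.002], "yaw": 0, "jaw": 100}
    - {"offset": [-0.001, 0.08, 0.002], "yaw": 0, "jaw": 100}
    - {"offset": [-0.001, 0.101, 0.002], "yaw": 0, "jaw": 100}
    - {"offset": [-0.001, 0.101, 0.002], "yaw": 0, "jaw": 100}
    - {"offset": [-0.001, 0.101, 0.002], "yaw": 0, "jaw": 100}

```text
clock: 3.73
position: [0.6304, -0.1385, 0.0671]
ee_rot: [-0.693, 0.137, -0.136, 0.695]
ft_force: [0.5, -0.0, 2.1]
grip_width: 0.61
```

Call:
move_arm:
  squeeze: 50
  increments:
    - {"offset": [0, 0, 0], "yaw": 0, "jaw": 255}
    - {"offset": [0, 0, 0], "yaw": 0, "jaw": 255}
    - {"offset": [0, 0, 0], "yaw": 0, "jaw": 255}
    - {"offset": [0, 0, 0], "yaw": 0, "jaw": 255}
    - {"offset": [0, 0, 0], "yaw": 0, "jaw": 255}
    - {"offset": [0, 0, 0], "yaw": 0, "jaw": 255}
    - {"offset": [0, 0, 0], "yaw": 0, "jaw": 255}
    - {"offset": [0, 0, 0], "yaw": 0, "jaw": 255}

```text
clock: 4.4
position: [0.6313, -0.1383, 0.0686]
ee_rot: [-0.693, 0.136, -0.136, 0.695]
ft_force: [-1.1, 1.5, 8.3]
grip_width: 0.109
```

The TCP ended about 7 mm off in y, though the opening (9 mm) fits the blade. I'll check the state and a wrist view before lifting.

```bash
python3 look.py w3; python3 -c "
from h import *
print(pose()[1])"
```

```text
[[ 0.9257  0.001   0.3782  0.6313]
 [-0.3782  0.0033  0.9257 -0.1384]
 [-0.0003 -1.      0.0035  0.0686]] 4.45
[[-0.0001  0.9567  0.2912 -0.0752]
 [-0.0005 -0.2912  0.9567 -0.1263]
 [ 1.     -0.      0.0005 -0.0004]
 [ 0.      0.      0.      1.    ]]
eared_block_centre [322.0, 299.3] 0.75 [ 0.6329 -0.1384  0.042 ]
eared_block_centre [540.2, 230.6] 0.68 [ 0.639  -0.0289  0.042 ]
{'clock': 4.55, 'joint_pos': array([-0.15757414,  0.55141012,  0.40517734,  1.60604283, -0.24668323,
        1.03438693,  1.50357148]), 'joint_velocities': array([-0.00087943, -0.00142749,  0.00194621, -0.00018702,  0.00036562,
        0.00103283, -0.00014454]), 'tau': array([ 5.86107150e-01, -6.31327915e+01,  9.45286632e+00, -3.13492048e+01,
        1.88782755e-01, -4.26281858e-01,  8.17860971e-03]), 'position': array([ 0.63126942, -0.13836969,  0.06855873]), 'ee_rot': array([-0.69262756,  0.13616923, -0.13636635,  0.69507498]), 'ft_force': array([-1.59839149,  1.3925002 ,  7.39922357]), 'torque': array([ 0.21715018,  0.1994128 , -0.04037928]), 'grip_width': 0.10582702590471293}
```

View pics/w3.png

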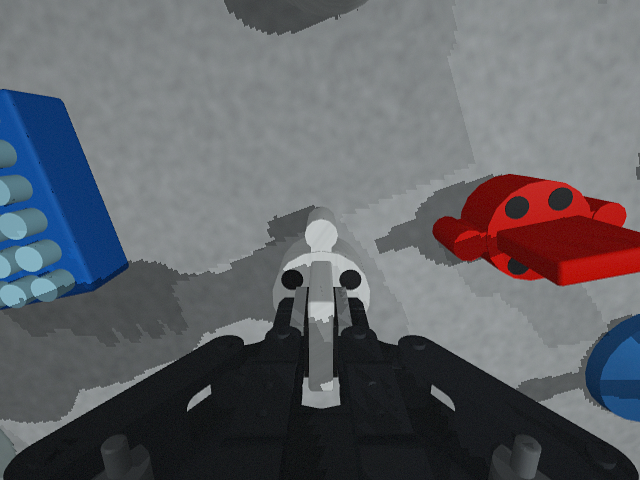

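The grip is good: the block is upright between the pads and the red block is undisturbed. Lifting.

Call:
move_arm:
  squeeze: 70
  increments:
    - {"offset": [0, -0.01, 0], "yaw": 0, "jaw": 255}
    - {"offset": [0, -0.04, 0], "yaw": 0, "jaw": 255}
    - {"offset": [0, -0.07, 0], "yaw": 0, "jaw": 255}
    - {"offset": [0, -0.1, 0], "yaw": 0, "jaw": 255}
    - {"offset": [0, -0.12, 0], "yaw": 0, "jaw": 255}
    - {"offset": [0, -0.12, 0], "yaw": 0, "jaw": 255}
    - {"offset": [0, -0.12, 0], "yaw": 0, "jaw": 255}
    - {"offset": [0, -0.12, 0], "yaw": 0, "jaw": 255}

```text
clock: 5.22
position: [0.6304, -0.1385, 0.1872]
ee_rot: [-0.693, 0.137, -0.136, 0.695]
ft_force: [0.3, -0.1, -4.3]
grip_width: 0.108
```

```bash
cat > tgt.py <<'E'
from h import *
np.set_printoptions(precision=4,suppress=True)
T,o=pose(); print(T[:3],o['clock'],o['ft_force'],o['grip_width'])
R=T[:3,:3]; w=np.array([.5557,.2085,.19]); e=np.radians(-19.5); bx=np.array([np.cos(e),np.sin(e),0])
d=R.T@(w-bx*.001-T[:3,3]); print('offset to above well',d,'yaw',np.degrees(np.arctan2(R[1,2],R[0,2]))-70.5)
E
python3 tgt.py
```

```text
[[ 0.9257 -0.0011  0.3782  0.6304]
 [-0.3782  0.0038  0.9257 -0.1385]
 [-0.0024 -1.      0.0031  0.1872]] 5.2167 [ 0.3321 -0.0876 -4.2501] 0.10756054644539041
offset to above well [-0.2014 -0.0014  0.293 ] yaw -2.7212168298674584
```

Call:
move_arm:
  increments:
    - {"offset": [-0.02, 0, 0.029], "yaw": -2.7, "jaw": 255}
    - {"offset": [-0.04, 0, 0.058], "yaw": -2.7, "jaw": 255}
    - {"offset": [-0.06, 0, 0.088], "yaw": -2.7, "jaw": 255}
    - {"offset": [-0.08, 0, 0.117], "yaw": -2.7, "jaw": 255}
    - {"offset": [-0.1, 0, 0.147], "yaw": -2.7, "jaw": 255}
    - {"offset": [-0.12, 0, 0.176], "yaw": -2.7, "jaw": 255}
    - {"offset": [-0.14, 0, 0.205], "yaw": -2.7, "jaw": 255}
    - {"offset": [-0.161, 0, 0.235], "yaw": -2.7, "jaw": 255}
    - {"offset": [-0.181, 0, 0.264], "yaw": -2.7, "jaw": 255}
    - {"offset": [-0.201, 0, 0.293], "yaw": -2.7, "jaw": 255}

```text
clock: 6.05
position: [0.5534, 0.2101, 0.1866]
ee_rot: [-0.696, 0.121, -0.118, 0.697]
ft_force: [0.7, 0.4, -3.4]
grip_width: 0.109
```

```bash
python3 - <<'E'
from h import *
for i in range(6): manip.camera('side')
E
python3 look.py w4; python3 tgt.py
python3 - <<'E'
from h import *
np.set_printoptions(precision=4,suppress=True)
p=shot('side'); save(p,'side4')
for n in('side','scene'):
    p=shot(n)
    for s in manip.spot_point(p,'eared_block_centre')[:2]: print(n,ray(p,s['centre'],.162),s['confidence'])
E
```

```text
[[ 0.9418 -0.0022  0.3362  0.5552]
 [-0.3362  0.0024  0.9418  0.2069]
 [-0.0029 -1.      0.0016  0.1877]] 6.4
[[-0.0001  0.9567  0.2912 -0.0752]
 [-0.0005 -0.2912  0.9567 -0.1263]
 [ 1.     -0.      0.0005 -0.0003]
 [ 0.      0.      0.      1.    ]]
eared_block_centre [123.1, 388.7] 0.79 [ 0.6377 -0.0278  0.042 ]
eared_block_centre [318.5, 297.4] 0.65 [0.6095 0.1857 0.042 ]
[[ 0.9418 -0.0015  0.3361  0.5553]
 [-0.3361  0.0031  0.9418  0.2072]
 [-0.0025 -1.      0.0024  0.1882]] 6.5 [-0.1393  0.8732 -2.5537] 0.10786543002539327
offset to above well [-0.0011 -0.0018  0.0013] yaw -0.14166449477205845
side [0.5526 0.216  0.162 ] 0.92
side [ 0.5152 -0.1593  0.162 ] 0.79
scene [ 0.7322 -0.1619  0.162 ] 0.84
scene [0.5629 0.2002 0.162 ] 0.8
```

View pics/w4.png

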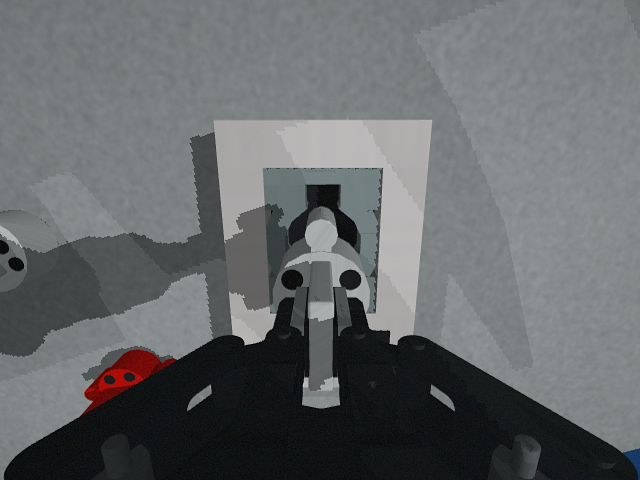

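The wrist view shows the block upright, with its front ear at (321,225), lined up with the slot at (323,195). Lowering close to the deck.

Call:
move_arm:
  increments:
    - {"offset": [-0.001, 0.01, 0.001], "yaw": 0, "jaw": 255}
    - {"offset": [-0.001, 0.02, 0.001], "yaw": 0, "jaw": 255}
    - {"offset": [-0.001, 0.03, 0.001], "yaw": 0, "jaw": 255}
    - {"offset": [-0.001, 0.04, 0.001], "yaw": 0, "jaw": 255}
    - {"offset": [-0.001, 0.04, 0.001], "yaw": 0, "jaw": 255}
    - {"offset": [-0.001, 0.04, 0.001], "yaw": 0, "jaw": 255}
    - {"offset": [-0.001, 0.04, 0.001], "yaw": 0, "jaw": 255}

```text
clock: 7.33
position: [0.5547, 0.2099, 0.1488]
ee_rot: [-0.696, 0.121, -0.12, 0.698]
ft_force: [-0.2, -0.3, -3.4]
grip_width: 0.106
```

```bash
python3 look.py w5; python3 tgt.py
python3 - <<'E'
from h import *
p=shot('side'); a=p['pixels'][120:260,180:350]; q=shot('wrist')['pixels'][120:380,200:440]
a=cv2.resize(a,None,fx=2.2,fy=2.2); q=cv2.resize(q,None,fx=1.6,fy=1.6); I=np.zeros((420,800,3),np.uint8); I[:a.shape[0],:a.shape[1]]=a; I[:q.shape[0],400:400+q.shape[1]]=q
cv2.imwrite('pics/c5.png',I[:,:,::-1])
E
```

```text
[[ 0.9423 -0.0003  0.3347  0.5549]
 [-0.3347  0.0041  0.9423  0.2099]
 [-0.0017 -1.      0.0038  0.1491]] 7.3833
[[-0.0001  0.9567  0.2912 -0.0752]
 [-0.0005 -0.2912  0.9567 -0.1263]
 [ 1.     -0.      0.0005 -0.0003]
 [ 0.      0.      0.      1.    ]]
eared_block_centre [320.6, 298.8] 0.95 [0.5935 0.1963 0.042 ]
eared_block_centre [97.2, 425.0] 0.9 [ 0.6422 -0.0279  0.042 ]
[[ 0.9423 -0.0001  0.3347  0.5549]
 [-0.3347  0.0043  0.9423  0.21  ]
 [-0.0016 -1.      0.004   0.1492]] 7.4833 [ 0.7007 -0.8454 -3.0854] 0.10542589149709967
offset to above well [ 0.0002 -0.0408 -0.001 ] yaw -0.05356796480937476
```

View pics/c5.png

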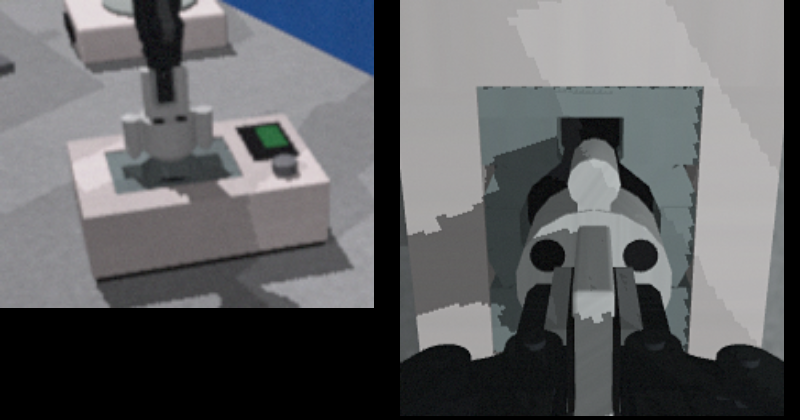

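The ear (595) lines up with the slot (562–623, centre 592) in the crop. Lowering into the well.

Call:
move_arm:
  increments:
    - {"offset": [0, 0.006, -0.001], "yaw": 0, "jaw": 255}
    - {"offset": [0, 0.012, -0.001], "yaw": 0, "jaw": 255}
    - {"offset": [0, 0.018, -0.001], "yaw": 0, "jaw": 255}
    - {"offset": [0, 0.024, -0.001], "yaw": 0, "jaw": 255}
    - {"offset": [0, 0.03, -0.001], "yaw": 0, "jaw": 255}
    - {"offset": [0, 0.034, -0.001], "yaw": 0, "jaw": 255}
    - {"offset": [0, 0.037, -0.001], "yaw": 0, "jaw": 255}
    - {"offset": [0, 0.037, -0.001], "yaw": 0, "jaw": 255}

```text
clock: 8.25
position: [0.5541, 0.209, 0.1113]
ee_rot: [-0.696, 0.121, -0.119, 0.698]
ft_force: [-0.2, -0.3, -3.5]
grip_width: 0.108
```

Entering freely (-3.5 N is only the block's weight). Now the last 3 mm, with a light press.

Call:
move_arm:
  increments:
    - {"offset": [0, 0.002, 0], "yaw": 0, "jaw": 255}
    - {"offset": [0, 0.003, 0], "yaw": 0, "jaw": 255}
    - {"offset": [0, 0.004, 0], "yaw": 0, "jaw": 255}
    - {"offset": [0, 0.005, 0], "yaw": 0, "jaw": 255}
    - {"offset": [0, 0.005, 0], "yaw": 0, "jaw": 255}

```text
clock: 8.67
position: [0.5545, 0.2094, 0.1086]
ee_rot: [-0.695, 0.12, -0.12, 0.699]
ft_force: [-7.9, -3.4, 16.3]
grip_width: 0.102
```

Contact comes at TCP z = 0.1086, as predicted for home. I'll check before letting go.

```bash
cat > chk.py <<'E'
from h import *
np.set_printoptions(precision=4,suppress=True)
for n in('wrist','side','scene'):
    p=shot(n); W=cloud(p).reshape(-1,3); px=p['pixels'].reshape(-1,3)
    d=W[:,:2]-[.5557,.2085]; r=np.hypot(*d.T); m=(r<.042)&(px.min(1)>100)
    print(n,np.histogram(W[m][:,2],bins=np.arange(.06,.14,.004))[0])
    e=W[m&(W[:,2]>.1)]
    if len(e)>20: print(cv2.minAreaRect((e[:,:2]*1000).astype(np.float32)),e[:,2].max())
p=shot('side'); q=shot('wrist'); 
a=cv2.resize(p['pixels'][120:260,180:350],None,fx=2.2,fy=2.2); b=cv2.resize(q['pixels'][120:380,200:440],None,fx=1.6,fy=1.6)
I=np.zeros((420,800,3),np.uint8); I[:a.shape[0],:a.shape[1]]=a; I[:b.shape[0],400:400+b.shape[1]]=b
import sys; cv2.imwrite('pics/%s.png'%sys.argv[1],I[:,:,::-1]); print(pose()[1])
E
python3 chk.py c6
```

```text
wrist [  36  616 1573   92  227 2014    7    8    8    7    9   12    8   11
   10  106  483    0    0    0]
((553.2265014648438, 206.15097045898438), (64.52574920654297, 40.28229904174805), 51.594905853271484) 0.15957479324073148
side [  3  78  46  44 114  41  31  19  13  11  15  13  15  12  17  19   3   0
   0   0]
((547.124755859375, 194.64596557617188), (38.996238708496094, 81.64155578613281), 60.936161041259766) 0.3528293474413271
scene [ 0  5  3  0 84  3  0  0  0  0  0  0  0  0  0  5  0  0  0  0]
((588.31884765625, 209.44125366210938), (31.292552947998047, 16.532447814941406), 49.10070037841797) 0.3894312389131399
{'clock': 8.9167, 'joint_pos': array([-0.6522,  0.3794,  0.2646,  1.7238, -0.1171,  1.0517,  0.8821]), 'joint_velocities': array([ 0.0012,  0.    , -0.0017, -0.0019, -0.    , -0.0003, -0.0007]), 'tau': array([  0.4067, -51.2965,   4.5653, -32.6719,   0.0181,  -2.9579,
         0.0711]), 'position': array([0.5545, 0.2094, 0.1086]), 'ee_rot': array([-0.6951,  0.1204, -0.1197,  0.6985]), 'ft_force': array([-7.1233, -2.4876, 16.1828]), 'torque': array([-0.8031,  1.84  , -0.0704]), 'grip_width': 0.10938633892085652}
```

View pics/c6.png

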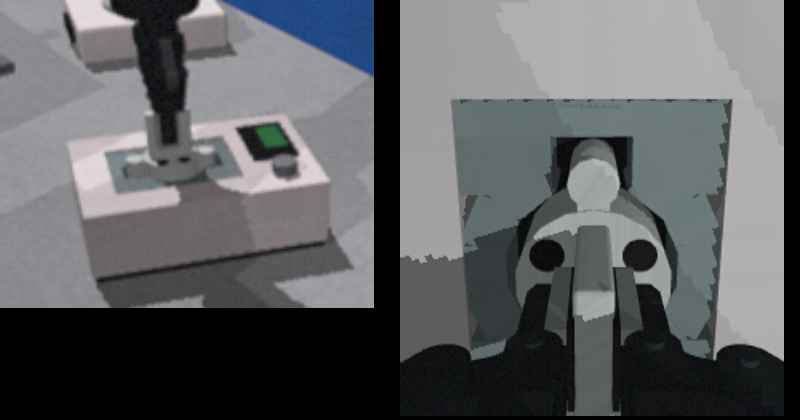

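Side and wrist views show both ears down in the slots, the blade upright and its top at about 0.124 (expected 0.124). Releasing, then retreating upward.

Call:
move_arm:
  increments:
    - {"offset": [0, 0, 0], "yaw": 0, "jaw": 255}
    - {"offset": [0, 0, 0], "yaw": 0, "jaw": 255}
    - {"offset": [0, 0, 0], "yaw": 0, "jaw": 100}
    - {"offset": [0, 0, 0], "yaw": 0, "jaw": 100}
    - {"offset": [0, 0, 0], "yaw": 0, "jaw": 100}
    - {"offset": [0, 0, 0], "yaw": 0, "jaw": 100}
    - {"offset": [0, 0, 0], "yaw": 0, "jaw": 100}

```text
clock: 9.5
position: [0.5546, 0.2094, 0.1086]
ee_rot: [-0.695, 0.12, -0.12, 0.699]
ft_force: [1.1, -0.3, 0.7]
grip_width: 0.608
```

Call:
move_arm:
  increments:
    - {"offset": [0, -0.02, 0], "yaw": 0, "jaw": 100}
    - {"offset": [0, -0.05, 0], "yaw": 0, "jaw": 100}
    - {"offset": [0, -0.08, 0], "yaw": 0, "jaw": 100}
    - {"offset": [0, -0.11, 0], "yaw": 0, "jaw": 100}
    - {"offset": [0, -0.12, 0], "yaw": 0, "jaw": 100}
    - {"offset": [0, -0.12, 0], "yaw": 0, "jaw": 100}
    - {"offset": [0, -0.12, 0], "yaw": 0, "jaw": 100}

```text
clock: 10.08
position: [0.5546, 0.2089, 0.2284]
ee_rot: [-0.695, 0.12, -0.12, 0.699]
ft_force: [-0.7, -0.4, -0.9]
grip_width: 0.614
```

```bash
python3 - <<'E'
from h import *
np.set_printoptions(precision=4,suppress=True)
p=shot('wrist'); W=cloud(p).reshape(-1,3); save(p,'w7')
d=W[:,:2]-[.5557,.2085]; r=np.hypot(*d.T); m=r<.042
e=W[m&(W[:,2]>.1)&(W[:,2]<.14)]; print('blade',cv2.minAreaRect((e[:,:2]*1000).astype(np.float32)),np.median(e[e[:,2]>.118][:,2]))
a=np.radians(-19.5); u=d@[np.cos(a),np.sin(a)]; b=W[m&(W[:,2]>.07)&(W[:,2]<.095)]; ub=u[m&(W[:,2]>.07)&(W[:,2]<.095)]
vb=(d@[-np.sin(a),np.cos(a)])[m&(W[:,2]>.07)&(W[:,2]<.095)]
for lo,hi in((-.042,-.028),(-.022,-.005),(.005,.022),(.028,.042)):
    k=(ub>lo)&(ub<hi)&(b[:,2]>.074); print('top z along x',lo,k.sum(),np.median(b[k][:,2]) if k.any() else None)
for lo,hi in((-.022,-.008),(.008,.022)):
    k=(vb>lo)&(vb<hi)&(b[:,2]>.074); print('top z along y',lo,k.sum(),np.median(b[k][:,2]) if k.any() else None)
dk=W[(r>.045)&(r<.06)&(abs(W[:,2]-.069)<.006)]; print('deck/rim',np.median(dk[:,2])); print(pose()[1]['ft_force'],pose()[1]['clock'],pose()[1]['position'])
E
```

```text
blade ((555.4663696289062, 209.6428680419922), (9.700974464416504, 39.97788619995117), 70.540283203125) 0.12461532910108597
top z along x -0.042 271 0.08073353236926151
top z along x -0.022 770 0.08098012905054341
top z along x 0.005 585 0.08095822356637361
top z along x 0.028 67 0.08063034321436197
top z along y -0.022 690 0.08097595509430194
top z along y 0.008 742 0.08093815229462326
deck/rim 0.06945452600432042
[-1.3007 -1.5305 -1.1044] 10.1333 [0.5541 0.2087 0.2274]
```

View pics/w7.png

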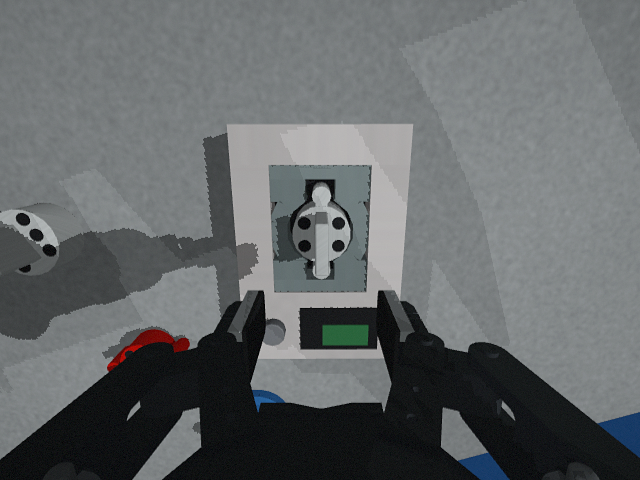

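The block is seated level: its top reads 0.081 all over, with the floor at 0.041. Both ears are in the slots, at (320,193) and (320,270), and the gripper is clear. Handing in.

```bash
python3 -c "
from workcell import manip
print(manip.hand_in())"
```

```text
the job is handed in; nothing more can be done
None
```

The metal eared block is fully home in the heater's well, released, and handed in at about 10 s on the robot's clock. I gripped it by its blade, turned it about 3° above the well to line up the ears, and lowered it. The final press was about 16 N, and I let go only once it was down.

**Last checks:**
- **Seating:** the top reads about 0.081 m at every spot measured, against 0.080–0.081 m expected, so it sits level on the floor. The blade is at (0.555, 0.210) and matches the well's angle. Both ears show in their slots, and the gripper is clear above.
- **Other blocks:** I did not touch the plain or red block. Both still showed in the last picture, but I did not re-measure their positions.

**What disagreed:**
- **Grasp position:** the gripper closed about 7 mm off the intended y, because the arm was still settling. This slid the block slightly on the table before the lift, but the grip was sound.
- **Well position:** the network's well point was about 5 mm from my depth measurement. I used the depth measurement, and the block went in without resistance.
- **Side force:** the final press showed about 8 N sideways, which disappeared on release.

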